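Turn the tube rack at the corner post and seat it in the reader

ROBOT

A 7-joint arm with a two-finger parallel gripper is mounted at the origin on the work surface. World frame = base frame: x ahead of the robot, y to its left, z up, the work surface at z = 0. Lengths are in m, angles in rad, forces in N, time in s.
With the tool pointing down it reaches from about 0.4 to 0.875 m from the base axis. Payload 6.5 kg.
Tool frame: the origin (TCP) lies between the finger pads; the fingertips stand ahead of it and the grasp point (between the pads) lies 11 mm behind it (arm.tips_ahead is the x of the fingertips in the tool frame, in m); x points along the fingers, z is the direction in which the jaws open and shut, and the axes are right-handed (so a half turn about x gives the same grasp; the last joint's range is limited). The gripper opens to 85 mm and grips with 20 to 120 N. Pads are 22 mm wide; open, the fingers measure 114 mm over their backs; the gripper's body (76 mm by 85 mm) begins 54 mm behind the grasp point. The pads swing forward as they close: fully open they stand 13 mm farther back than shut.
Start: joints at [-1.356, 0.536, -0.004, 1.538, 0.003, 1.067, -0.071], TCP at [0.18, 0.625, 0.239] pointing down, gripper open.
Joint ranges: [-2.7, 2.7], [-0.37, 2.16], [-1.27, 1.26], [0.24, 2.4], [-1.31, 4.45], [0.19, 1.91], [-2.76, 2.76]. Speed limits (rad/s): [2.39, 2.39, 3.14, 3.14, 3.14, 3.14, 3.14].

INTERFACE

Orientations are given as a unit quaternion [w, x, y, z].
In Python, from workcell import arm, ungrasp, gripper_close, kinematics, imaging gives the robot as it stands. Calls block until the motion is done:
- arm.movep(position, orientation): joint-space move of the TCP to a pose.
- arm.move_linear(position, frame=None, velocity=0.15, f_stop=None): straight line of the TCP; frame=None keeps the orientation; velocity is the mean speed in m/s. With f_stop (N) it stops when the force on the tool has changed by that much, and returns True; else False.
- arm.goto_joints(angles): joint-space move.
- ungrasp() and gripper_close(newtons=None): open the fingers fully, or close them until they stop; newtons is the grip in N (None keeps the last).
- arm.wait(seconds).
- kinematics.ik(position, orientation): joint angles nearest the present ones, or None.
- imaging.read_camera(name): name is "scene" or "top" or "wrist"; returns a dict with "img" (420x560x3 uint8, red, green, blue), "mtx" (3x3 intrinsics, pixels), "distortion" ([k1, k2, p1, p2, k3] as OpenCV has them; the pictures are not rectified), "origin" and "orientation" of the camera in the world. Camera axes: x right, y down, z forward; pixel columns grow to the right and rows downward; lengths in m; the calibration is good to about 2 mm. A picture is of the moment at which its call begins. There is no depth.
A pose or a line that the arm cannot do raises arm.IKError and nothing moves.
- arm.close_job(): hands the job in, once; it reports no verdict.
Trained networks look in the newest picture that a camera, given by its name, has taken for a name from the list of things; names that differ only in an ending like _2 or _b are one class to them, and where a whole thing is asked for, a point or a joint stands for the part that bears it (a point fixed in the world has none). Each returns a list of dicts, best first, with "conf" (0 to 1); they miss things now and then, are a little off and sometimes report something else, mostly with a low value. They report only what shows in the picture. A call takes as long as a camera call.
- imaging.boxes_of(camera, name): "at" ([x, y, z] in m, in the coordinates of the camera as it stood for that picture, good to about 4 mm: the middle of the surface that is visible of it).
Readings, each from a call of its own:
- arm.read_time_s(): time.
- arm.read_joint_pos(): joint angles.
- arm.read_qd(): joint speeds.
- arm.read_joint_torque(): joint torques, N m.
- arm.read_position(): TCP position.
- arm.read_tcp_rot(): TCP orientation.
- arm.read_wrist_force(): force on the tool from outside, world axes, zero at the start.
- arm.read_moment(): the same for the moment, N m.
- arm.read_finger_gap(): finger opening in m.
Only numpy, scipy, OpenCV 4.12 (cv2) and the standard library are available. Lean on these libraries where they do the work, as an engineer would, in place of code of your own. Each camera call takes 0.05 s, during which the arm holds its last target. There are 200 camera calls.

TASK

Push the square tube rack against the fixed post at the mouth of the reader bay so that it turns a quarter turn about the post and its label side faces the reader's window, then slide it into the bay between the guides and press it firmly home against the end stop for a moment. Keep the rack standing on the deck (do not lift it or tip it), push gently all the time, never above 25 N, and leave the other things where they are.

Things in the scene. Friction and masses are not known exactly. Their poses are not given: they have to be found in the camera images.
- rack: Loose square tube rack, white plastic, 90 x 90 mm, 38 mm high, tube caps reach 51 mm; about 0.35 kg, too wide to grip. Origin: centre of its underside; z up; its -x side carries the label, and the row of four empty dark wells runs along that side. At the start the label faces the robot, roughly along the fixture's -x, and the rack stands 1 to 5 cm short of the post, on the fixture's -y side.
- rack_label (a point): Centre of the label on the rack's -x side, 19 mm above its underside.
- post: Fixed upright steel post, 16 mm across, 45 mm high, at the mouth of the reader bay. Origin: its foot. Its axes are the fixture's: +y is the way the rack goes into the bay, x runs across the bay from the near guide (-x, on the robot's side) to the far guide (+x).
- seat (a point): Where the rack's middle lies when it is home, if the stop is set fully back (else 0 to 10 mm short of this, to -y); 20 mm above the deck; axes as the post. It lies 53 mm to -x and 145 mm to +y of the post. The bay is 3 mm wider than the rack.
- far_guide (a point): Entry end of the far guide, on its inner face at its top, 30 mm above the deck; axes as the post. The guide runs 170 mm from here in +y; its inner face is in line with the post's -x side, so a rack lying against post and guide is square with the bay.
- near_guide (a point): Entry end of the straight near guide, on its inner face at its top, 30 mm above the deck; axes as the post. It starts 115 mm beyond the post and runs 75 mm in +y; a flare about 25 mm long, opening outwards, stands before it.
- spring_leaf (a point): Middle of the face of a sprung steel leaf in the near guide, 18 mm above the deck, 145 mm beyond the post in +y; axes as the post. It stands 3 mm past the side of a rack lying on the far guide, has sloping ends, yields, and squeezes the rack against the far guide: from 60 mm before home on, the push needed rises to some 2 to 8 N, well before the stop is met.
- stop: End stop of the bay: two steel lugs 30 mm high, one each side of the reader's window, clamped on rods. Origin: on the deck midway between the lugs, where their front faces are when set fully back; axes as the post. They are set by hand: the faces really stand 0 to 10 mm before this (to -y), differently each time and not measured, and hold there rigidly. The white reader starts 17 mm behind the origin.
- jar: Bystander, to be left alone: small capped jar, 44 mm across, 55 mm high. Origin: centre of its underside.
- dish: Bystander, to be left alone: flat round culture dish, 60 mm across, 14 mm high. Origin: centre of its underside.
- tape: Bystander, to be left alone: roll of tape lying flat, 64 mm across, 22 mm high. Origin: centre of its underside.
- tray: Bystander, to be left alone: small open grey tray 110 x 70 x 30 mm. Origin: centre of its underside.
- tipbox: Bystander, to be left alone: closed grey box 120 x 80 x 55 mm. Origin: centre of its underside.
- wash_bottle: Bystander, to be left alone: white bottle, 64 mm across, 160 mm high. Origin: centre of its underside.
- beaker: Bystander, to be left alone: glass beaker, 66 mm across, 75 mm high. Origin: centre of its underside.

How it is judged:
By the outcome, as a careful person would: the job done as asked, in the order asked, and still so for the second after the job is handed in, with the robot touching nothing.
It also fails if it takes over 72 s, if anything falls off the work surface, if the arm or the gripper's body presses on something with over 40 N, if the wrist force passes 120 N, or if a joint passes its speed limit or range.

## Working session

There is one attempt and no reset: what is moved stays moved. The work goes in short steps, each a Python script; the robot and the scene stay as the last script left them, time stands still between calls to the robot, and variables do not carry over. Pictures are saved under pics/ and viewed, about 8 in all and at most 12, crops included, and the job is handed in when it is done.

```bash
ls; mkdir -p pics; cat > h.py <<'E'
import numpy as np, cv2
from scipy.spatial.transform import Rotation as R
from workcell import arm, ungrasp, gripper_close, kinematics, imaging
def rot(q): return R.from_quat(np.r_[q[1:],q[0]]).as_matrix()
def px2w(c,uv,z):
    p=cv2.undistortPoints(np.float32([[uv]]),np.array(c['mtx']),np.array(c['distortion']))[0,0]
    d=rot(c['orientation'])@np.r_[p,1]; o=np.array(c['origin']); return o+d*(z-o[2])/d[2]
def w2px(c,P):
    M=rot(c['orientation']).T; t=-M@np.array(c['origin'])
    return cv2.projectPoints(np.float64([P]).reshape(-1,1,3),cv2.Rodrigues(M)[0],t,np.array(c['mtx']),np.array(c['distortion']))[0][:,0]
def net(cam,c,name):
    return [(np.round(rot(c['orientation'])@np.array(b['at'])+c['origin'],4).tolist(),round(b['conf'],2)) for b in imaging.boxes_of(cam,name)[:2]]
def save(c,f,crop=None,s=1):
    im=c['img'][:,:,::-1]
    if crop: im=im[crop[1]:crop[3],crop[0]:crop[2]]
    cv2.imwrite('pics/'+f,cv2.resize(im,None,fx=s,fy=s,interpolation=cv2.INTER_CUBIC))
E
python3 - <<'E'
from h import *
for cam in ('top','scene'):
    c=imaging.read_camera(cam); save(c,cam+'0.png')
    print(cam,np.round(c['origin'],3),np.round(c['orientation'],3),np.round(c['mtx'],1).tolist())
    for n in 'rack rack_label post seat far_guide near_guide spring_leaf stop jar dish tape tray tipbox wash_bottle beaker'.split():
        print(n,net(cam,c,n))
print(arm.read_time_s(),arm.tips_ahead,arm.read_tcp_rot(),arm.read_finger_gap())
E
```

```text
pics
top [ 0.263 -0.048  1.826] [ 0.05  -0.702  0.708 -0.059] [[531.8, 0.0, 278.4], [0.0, 531.8, 208.3], [0.0, 0.0, 1.0]]
rack [([0.5792, -0.0997, 0.0362], 0.88)]
rack_label [([0.5773, -0.0987, 0.0418], 0.65), ([0.6043, 0.2189, 0.104], 0.62)]
post []
seat [([0.6087, 0.2281, 0.1007], 0.93)]
far_guide [([0.6081, 0.2188, 0.0992], 0.67)]
near_guide [([0.6014, 0.2209, 0.1051], 0.7)]
spring_leaf [([0.6054, 0.2213, 0.1006], 0.69), ([0.5918, 0.1857, 0.0335], 0.66)]
stop [([0.5952, 0.1829, 0.0309], 0.5)]
jar [([0.4416, 0.1292, 0.0138], 0.74), ([0.7142, -0.0643, 0.0484], 0.62)]
dish [([0.4419, 0.1281, 0.0144], 0.75)]
tape [([0.7099, 0.0843, 0.0238], 0.74)]
tray [([0.6082, 0.2189, 0.0971], 0.68), ([0.4209, -0.3796, 0.0007], 0.56)]
tipbox [([0.6242, -0.4308, 0.051], 0.86)]
wash_bottle [([0.4477, 0.3994, 0.1021], 0.58), ([0.4179, -0.3803, 0.0007], 0.28)]
beaker [([0.4105, -0.5385, 0.0313], 0.67)]
scene [ 1.082 -0.211  0.983] [-0.202  0.763  0.592 -0.161] [[385.5, 0.0, 282.8], [0.0, 385.5, 210.3], [0.0, 0.0, 1.0]]
rack [([0.599, -0.1093, 0.0373], 0.76)]
rack_label [([0.5969, -0.1044, 0.0389], 0.63
[... 164 characters left out ...]
0.6311, 0.2059, 0.0902], 0.65)]
near_guide [([0.6324, 0.2014, 0.0863], 0.67)]
spring_leaf [([0.6304, 0.2061, 0.0888], 0.6)]
stop [([0.642, -0.4406, 0.0579], 0.65), ([0.4647, 0.3978, 0.0919], 0.31)]
jar [([0.73, -0.0738, 0.0511], 0.83)]
dish [([0.452, 0.1235, 0.0142], 0.76)]
tape [([0.713, 0.0789, 0.0196], 0.9)]
tray [([0.6327, 0.2031, 0.0909], 0.63), ([0.4155, -0.3819, 0.0053], 0.55)]
tipbox [([0.6449, -0.4359, 0.0552], 0.6), ([0.6285, 0.1988, 0.0896], 0.48)]
wash_bottle [([0.4681, 0.3989, 0.0937], 0.92), ([0.5957, -0.1054, 0.0402], 0.67)]
beaker [([0.4132, -0.5368, 0.0496], 0.74), ([0.6284, 0.2025, 0.09], 0.74)]
1.6 0.008 [ 0.56507584 -0.42511466  0.56503073  0.42509658] 0.08512068429526098
```

```bash
python3 - <<'E'
import cv2
a=cv2.imread('pics/top0.png');b=cv2.imread('pics/scene0.png')
cv2.imwrite('pics/top0c.png',cv2.resize(a[60:260,180:440],None,fx=3,fy=3,interpolation=cv2.INTER_CUBIC))
cv2.imwrite('pics/scene0c.png',cv2.resize(b[120:340,180:470],None,fx=2.7,fy=2.7,interpolation=cv2.INTER_CUBIC))
E
```

```text
(no output)
```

View pics/top0.png

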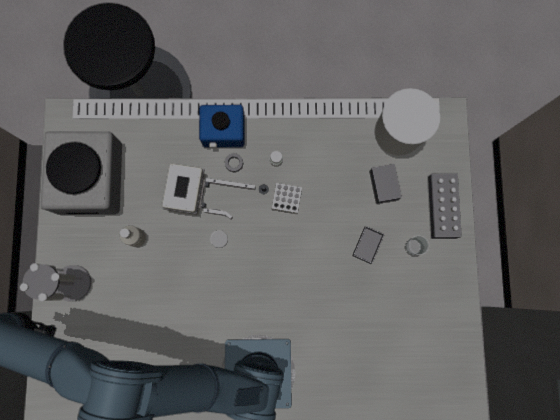

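View pics/scene0.png

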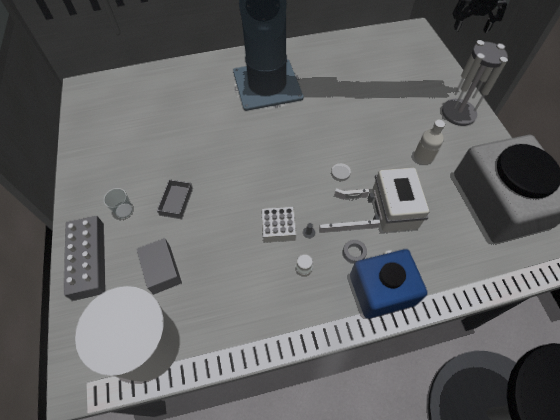

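The top image has +x up and +y left. It shows the rack at (287,198), the post at (264,188), the far guide from (255,187) to (207,182), the near guide flare at (228,215), the reader at (184,188), the jar at (277,158), the tape at (233,162) and the dish at (218,239). The scene view agrees. Next I'll look from closer with the wrist camera.

```bash
python3 - <<'E'
from h import *
print(rot(arm.read_tcp_rot()).round(3).tolist())
c=imaging.read_camera('top'); 
for uv,z in (((264,188),.045),((255,187),.03),((207,182.5),.03)): print(px2w(c,uv,z).round(4))
w=imaging.read_camera('wrist'); o=arm.read_position()
T=rot(arm.read_tcp_rot()); print('cam in tool',(T.T@(np.array(w['origin'])-o)).round(3),(T.T@rot(w['orientation'])).round(3).tolist())
# move over the fixture
q=arm.read_tcp_rot()
p=np.array([0.55,0.0,0.40])
arm.movep(p,q)
w=imaging.read_camera('wrist'); save(w,'w1.png',s=1.4)
for n in 'rack rack_label post far_guide near_guide spring_leaf stop jar dish tape'.split(): print(n,net('wrist',w,n))
import pickle; pickle.dump(w,open('w1.pkl','wb'))
print(arm.read_time_s(),arm.read_joint_pos())
E
```

```text
[[0.0, -0.961, 0.277], [0.0, 0.277, 0.961], [-1.0, -0.0, 0.0]]
[ 0.612  -0.0233  0.045 ]
[0.6186 0.0078 0.03  ]
[0.6354 0.1725 0.03  ]
cam in tool [-0.135  0.07  -0.   ] [[0.001, -0.275, 0.961], [-0.0, -0.961, -0.275], [1.0, 0.0, -0.001]]
rack [([0.5771, -0.0945, 0.0328], 0.97)]
rack_label [([0.5747, -0.0951, 0.0332], 0.63), ([0.4579, 0.3817, 0.0309], 0.47)]
post [([0.614, -0.0195, 0.0393], 0.68)]
far_guide [([0.6045, 0.2116, 0.1056], 0.82), ([0.6148, -0.0224, 0.0411], 0.36)]
near_guide [([0.6029, 0.2155, 0.109], 0.82), ([0.4603, 0.3784, 0.03], 0.7)]
spring_leaf [([0.6013, 0.2166, 0.1032], 0.69)]
stop [([0.6005, 0.1839, 0.0312], 0.98)]
jar [([0.7135, -0.065, 0.0511], 0.91), ([0.4599, 0.3802, 0.0313], 0.63)]
dish [([0.4455, 0.1313, 0.0134], 0.65)]
tape [([0.6997, 0.0769, 0.0221], 0.57)]
4.875 [-0.57768532  0.25455146  0.62093419  1.61909806 -0.15195883  1.3166616
  1.35633989]
```

View pics/w1.png

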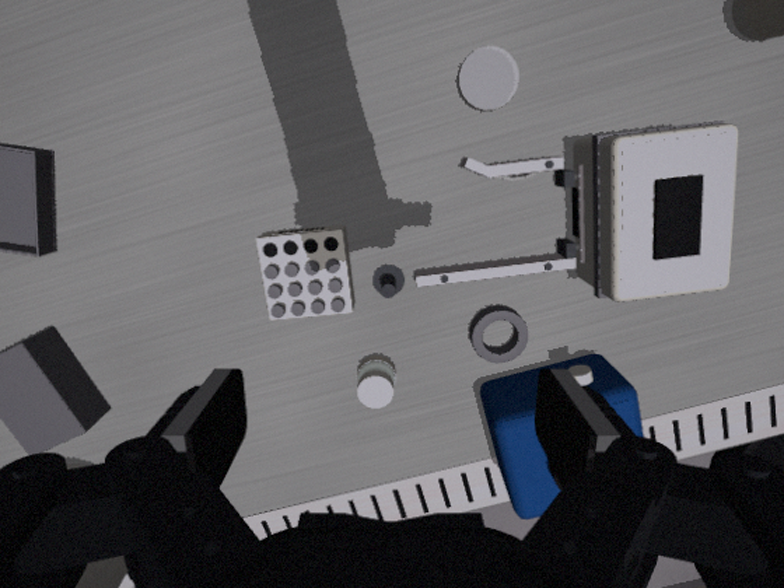

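The view is 1.4x scale, with robot side up and +y to the right. The rack's corners are near (258,237), (345,229), (352,313) and (270,320), with its empty wells on the robot side. The post is at (388,281), the far guide runs from (415,274) to (577,259), the lugs are at (560,178) and (566,247), and the near flare is at (465,163). I'll enlarge it for exact pixels.

```bash
python3 - <<'E'
from h import *
import pickle; w=pickle.load(open('w1.pkl','rb'))
im=cv2.resize(w['img'][95:245,175:435,::-1],None,fx=3,fy=3,interpolation=cv2.INTER_CUBIC)
im=cv2.convertScaleAbs(im,alpha=1.3)
for u in range(180,435,20): cv2.putText(im,str(u),((u-175)*3,8),0,.35,(0,0,255)); im[:,(u-175)*3]=im[:,(u-175)*3]//2+[0,0,60]
for v in range(100,245,20): cv2.putText(im,str(v),(0,(v-95)*3),0,.35,(0,0,255)); im[(v-95)*3]=im[(v-95)*3]//2+[0,0,60]
cv2.imwrite('pics/w1z.png',im)
E
```

```text
(no output)
```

View pics/w1z.png

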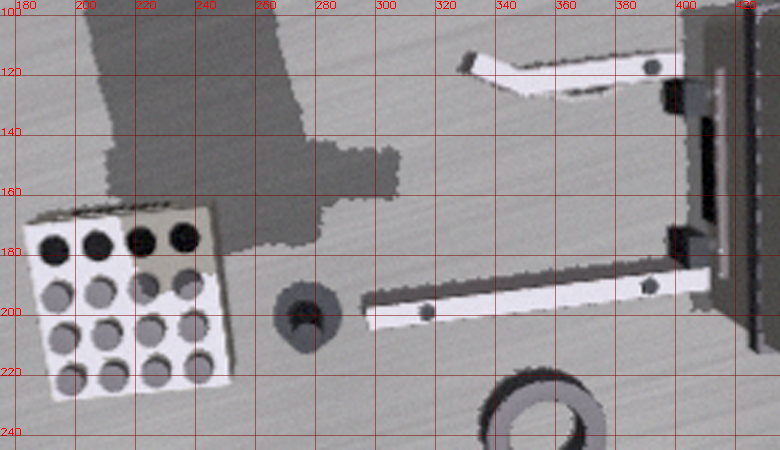

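```bash
python3 - <<'E'
from h import *
import pickle; w=pickle.load(open('w1.pkl','rb'))
f=lambda u,v,z: px2w(w,(u,v),z)
print('cam',w['origin'])
C=np.array([f(183,170,.038),f(245,163.5,.038),f(252,222,.038),f(192,228,.038)])[:,:2]
print('rack',C.round(4).tolist(),C.mean(0).round(4),[np.linalg.norm(C[i]-C[i-1]).round(4) for i in range(4)])
print('rack yaw',[round(float(np.degrees(np.arctan2(*((b-a)[::-1])))),1) for a,b in ((C[0],C[3]),(C[1],C[2]))],'y-edge',[round(float(np.degrees(np.arctan2(*((b-a)[::-1])))),1)-90 for a,b in ((C[0],C[1]),(C[3],C[2]))])
g0,g1=f(297,197.5,.03),f(411,184.5,.03); d=(g1-g0)[:2]; 
print('guide',g0,g1,'len',np.linalg.norm(d),'yaw',np.degrees(np.arctan2(d[1],d[0]))-90)
print('post base',f(277.5,200,0.003),'top',f(277.5,204,.045))
print('near bend',f(349,126.5,.03),f(400,121,.03),'flare',f(330,114,.03),'lugs',f(396,127,.03),f(397,176,.03))
E
```

```text
cam [0.48264581 0.02005029 0.5351486 ]
rack [[0.5289, -0.1362], [0.5445, -0.0479], [0.6311, -0.0643], [0.6154, -0.1537]] [ 0.58   -0.1005] [np.float64(0.0883), np.float64(0.0897), np.float64(0.0881), np.float64(0.0909)]
rack yaw [-11.4, -10.7] y-edge [-10.099999999999994, -10.0]
guide [0.61523817 0.00997939 0.03      ] [0.64240777 0.17693322 0.03      ] len 0.169150132299781 yaw -9.243125191426373
post base [ 0.61781384 -0.02100962  0.003     ] top [ 0.61290667 -0.01942591  0.045     ]
near bend [0.53578326 0.10742396 0.03      ] [0.54796284 0.17824752 0.03      ] flare [0.51187406 0.08574014 0.03      ] lugs [0.55456294 0.17123176 0.03      ] [0.62416477 0.15933459 0.03      ]
```

```bash
cat >> h.py <<'E'
TH=np.radians(-9.3); PO=np.array([.6175,-.0213])
EX=np.array([np.cos(TH),np.sin(TH)]); EY=np.array([-np.sin(TH),np.cos(TH)])
def W(x,y,z=.020): return np.r_[PO+x*EX+y*EY,z]
def toF(p): r=np.array(p)[:2]-PO; return np.array([r@EX,r@EY])
def quat(s=1,yaw=0):   # s=+1: camera on +y' side
    a=np.radians(yaw); ex=np.cos(a)*EX+np.sin(a)*EY; z=np.r_[s*ex,0]; x=np.array([0,0,-1.])
    q=R.from_matrix(np.column_stack([x,np.cross(z,x),z])).as_quat(); return np.r_[q[3],q[:3]]
def arc(phi,u):        # contact corner (+x',+y' of tool) for rack turned by phi deg
    a=np.radians(phi); n=np.array([-np.sin(a),-np.cos(a)]); t=np.array([np.cos(a),-np.sin(a)])
    return .098*n+u*t
HX,HY=.0145,.011
def F(): return np.round(arm.read_wrist_force(),1).tolist()
E
python3 - <<'E'
from h import *
pts=[W(-.025,-.16,.1),W(-.025,-.16),W(-.05,-.11)]+[W(*(arc(p,-.035)-[HX,HY])) for p in (0,45,90)]+[W(-.15,.03,.1),W(-.053,-.1,.1),W(-.053,-.1),W(-.053,.09),W(-.053,.09,.2)]
for s in (1,-1):
    for p in pts:
        j=kinematics.ik(p,quat(s)); print(s,toF(p).round(3),None if j is None else np.round(j,2))
print(toF([.58,-.1005]))
E
```

```text
1 [-0.025 -0.16 ] [-0.25  0.73  0.67  1.82 -0.61  0.81  0.57]
1 [-0.025 -0.16 ] [-0.16  0.83  0.53  1.83 -0.65  0.67  0.59]
1 [-0.05 -0.11] [-0.27  0.8   0.56  1.91 -0.7   0.64  0.57]
1 [-0.05  -0.109] [-0.28  0.8   0.56  1.91 -0.7   0.64  0.57]
1 [-0.109 -0.056] [-0.41  0.74  0.56  2.06 -0.76  0.55  0.54]
1 [-0.112  0.024] [-0.55  0.75  0.55  2.04 -0.73  0.56  0.36]
1 [-0.15  0.03] [-0.67  0.55  0.64  2.12 -0.55  0.64  0.19]
1 [-0.053 -0.1  ] [-0.38  0.69  0.69  1.91 -0.62  0.77  0.49]
1 [-0.053 -0.1  ] [-0.3   0.8   0.57  1.92 -0.71  0.63  0.56]
1 [-0.053  0.09 ] [-0.63  0.84  0.59  1.85 -0.71  0.68  0.22]
1 [-0.053  0.09 ] [-0.75  0.57  0.76  1.79 -0.47  0.97  0.04]
-1 [-0.025 -0.16 ] [ 0.74  0.74 -0.72  1.76  0.62  0.88  2.71]
-1 [-0.025 -0.16 ] [ 0.74  0.89 -0.73  1.77  0.8   0.81  2.59]
-1 [-0.05 -0.11] [ 0.54  0.79 -0.55  1.86  0.63  0.67  2.6 ]
-1 [-0.05  -0.109] [ 0.54  0.79 -0.55  1.86  0.63  0.68  2.6 ]
-1 [-0.109 -0.056] [ 0.46  0.73 -0.55  2.01  0.67  0.59  2.43]
-1 [-0.112  0.024] [ 0.16  0.69 -0.37  2.    0.47  0.53  2.44]
-1 [-0.15  0.03] [ 0.28  0.53 -0.54  2.06  0.44  0.66  2.42]
-1 [-0.053 -0.1  ] [ 0.65  0.7  -0.72  1.84  0.61  0.84  2.6 ]
-1 [-0.053 -0.1  ] [ 0.53  0.79 -0.55  1.87  0.64  0.67  2.58]
-1 [-0.053  0.09 ] [ 0.06  0.77 -0.37  1.81  0.43  0.64  2.42]
-1 [-0.053  0.09 ] [ 0.19  0.53 -0.54  1.73  0.32  0.97  2.51]
[-0.02420807 -0.08421912]
```

```bash
python3 - <<'E'
from h import *
gripper_close(20)
arm.movep(W(-.025,-.165,.12),quat())
arm.move_linear(W(-.025,-.165),velocity=.12)
print(arm.read_finger_gap(),F(),toF(arm.read_position()))
print(arm.move_linear(W(-.025,-.115),velocity=.04,f_stop=6),F(),toF(arm.read_position()))
c=imaging.read_camera('wrist'); save(c,'w2.png',s=1.4); t=imaging.read_camera('top')
import pickle; pickle.dump(c,open('w2.pkl','wb'))
r=net('wrist',c,'rack'); print(r,[toF(b[0]) for b in r],arm.read_time_s())
E
```

```text
-0.00010561716609033291 [0.2, 0.6, -0.2] [-0.0243471  -0.16524073]
False [-0.2, -0.5, -0.9] [-0.02503467 -0.11480881]
[([0.5873, -0.0655, 0.0335], 0.92)] [array([-0.02266015, -0.04849946])] 9.4333
```

View pics/w2.png

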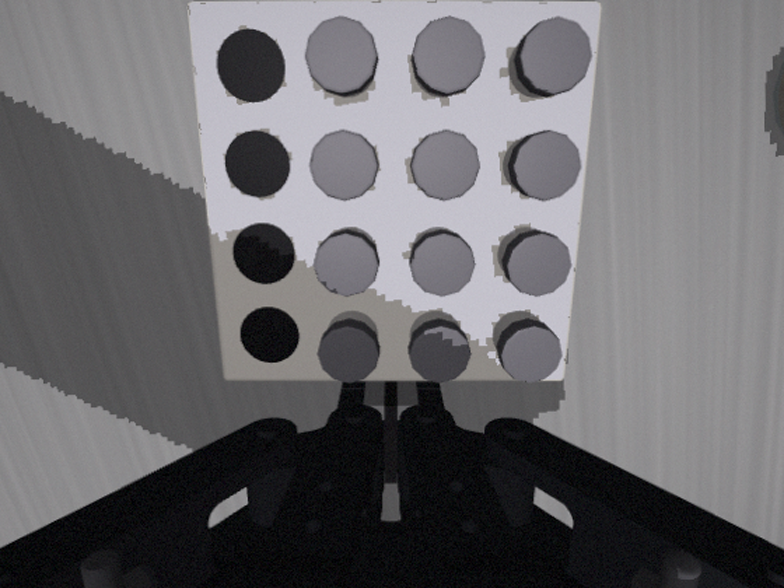

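The view is up = +y', and the rack is square to the closed fingers. Its near edge runs (225,381)-(565,381) and its far edge (188,2)-(600,2). The label side, with the dark wells, is still on the left. I'll measure it and start the turn.

```bash
cat >> h.py <<'E'
def seg(c,name='rack'):
    # white top face of rack -> quad
    pass
E
python3 - <<'E'
from h import *
import pickle; c=pickle.load(open('w2.pkl','rb'))
for p in ((188,2),(600,2),(565,381),(225,381)): print(toF(px2w(c,np.array(p)/1.4,.038)).round(4))
# guess at position of tool front
print(toF(arm.read_position()),F())
E
```

```text
[-0.0689 -0.0146]
[ 0.0199 -0.0146]
[ 0.0208 -0.1042]
[-0.0689 -0.1042]
[-0.02502921 -0.11484001] [-0.3, -0.2, 0.1]
```

```bash
python3 - <<'E'
from h import *
import pickle
arm.move_linear(W(-.025,-.1095),velocity=.04,f_stop=6); print(F())
arm.move_linear(W(-.025,-.117),velocity=.1)
arm.move_linear(W(-.0495,-.117),velocity=.1)
for p in (0,10,20,30,40):
    s=arm.move_linear(W(*(arc(p,-.035)-[HX,HY])),velocity=.045,f_stop=10); print(p,s,F(),toF(arm.read_position()).round(4))
    if s: break
c=imaging.read_camera('wrist'); save(c,'w3.png',s=1.4); pickle.dump(c,open('w3.pkl','wb'))
print(arm.read_time_s())
E
```

```text
[0.6, 0.5, 0.3]
0 False [-0.6, 0.9, 0.3] [-0.049  -0.1084]
10 False [-0.3, -0.4, 0.9] [-0.0662 -0.101 ]
20 False [0.1, 0.0, 0.1] [-0.0811 -0.0907]
30 False [-0.2, -0.6, 0.5] [-0.0939 -0.078 ]
40 False [0.6, -0.4, 0.7] [-0.1044 -0.0631]
12.9333
```

View pics/w3.png

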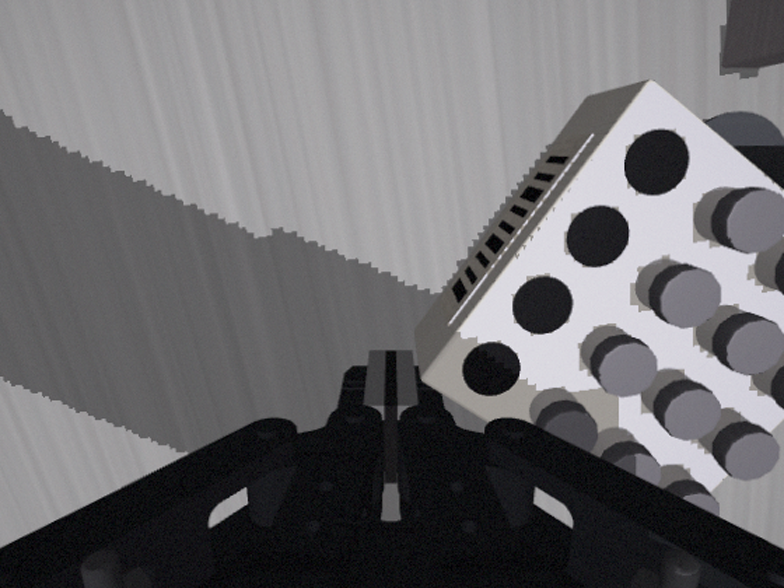

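The rack has turned about 40°, touching the post at (740,130). Its label-side edge runs (422,380)-(650,80). The fingertip corner (410,~370) is close to the rack's trailing corner, so I'll check the margins.

```bash
python3 - <<'E'
from h import *
import pickle; c=pickle.load(open('w3.pkl','rb'))
a,b=[toF(px2w(c,np.array(p)/1.4,.038)) for p in ((422,380),(650,80))]
d=b-a; y=d/np.linalg.norm(d); x=np.array([y[1],-y[0]]); cen=(a+b)/2+.045*x
print(a,b,np.linalg.norm(d),'phi',np.degrees(np.arctan2(d[0],d[1])),'cen',cen)
pr=-cen; print('post in rack',pr@x,pr@y)
k=toF(arm.read_position())+[HX,HY]-cen; print('tool corner in rack',k@x,k@y)
E
```

```text
[-0.09634288 -0.05212607] [-0.04653945  0.02144474] 0.08884281543360717 phi 34.09586314313039 cen [-0.03417663 -0.04056673]
post in rack 0.005560826366259618 0.05275204919898527
tool corner in rack -0.03934415241044254 -0.04091438842869619
```

```bash
cat >> h.py <<'E'
PT=np.array([[.0075,.0106],[.0137,.004]])
def tool(phi,u,d=0):
    a=np.radians(phi); m=np.array([np.sin(a),np.cos(a)]); t=np.array([np.cos(a),-np.sin(a)])
    return -(.098+d)*m+u*t-PT[np.argmax(PT@m)]
E
python3 - <<'E'
from h import *
import pickle
p=toF(arm.read_position()); m=np.array([np.sin(.6),np.cos(.6)])
arm.move_linear(W(*(p-.007*m)),velocity=.1)
arm.move_linear(W(*tool(34,-.026,.006)),velocity=.1)
for ph in (35,43,51,59):
    s=arm.move_linear(W(*tool(ph,-.026)),velocity=.045,f_stop=10); print(ph,s,F(),toF(arm.read_position()).round(4))
    if s: break
c=imaging.read_camera('wrist'); save(c,'w4.png',s=1.4); pickle.dump(c,open('w4.pkl','wb'))
print(arm.read_time_s())
E
```

```text
35 False [-1.3, -1.2, -1.1] [-0.0857 -0.0753]
43 False [-3.8, -1.7, -0.2] [-0.0944 -0.0641]
51 False [0.3, 0.6, 0.8] [-0.1055 -0.045 ]
59 False [-0.4, 0.4, 0.0] [-0.1113 -0.0317]
15.525
```

View pics/w4.png

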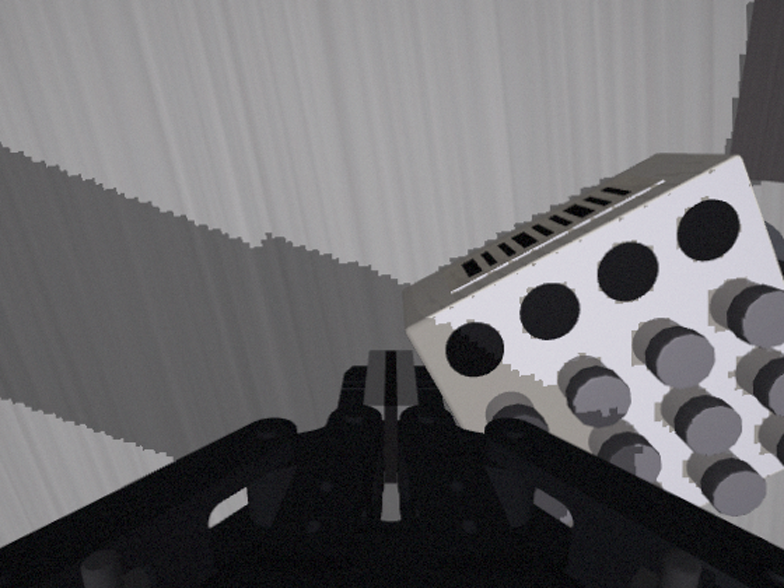

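The rack is now at about 60°. Its label edge runs (410,330)-(740,155), with the post just behind its far side at (775,240).

```bash
cat >> h.py <<'E'
def rackpose(c,pa,pb):
    a,b=[toF(px2w(c,np.array(p)/1.4,.038)) for p in (pa,pb)]
    d=b-a; y=d/np.linalg.norm(d); x=np.array([y[1],-y[0]]); cen=(a+b)/2+.045*x
    print('len',np.linalg.norm(d).round(4),'phi',np.degrees(np.arctan2(d[0],d[1])).round(1),'cen',cen.round(4),'post in rack',(-cen@x).round(4),(-cen@y).round(4))
    k=toF(arm.read_position())+PT-cen; print('tool corners in rack',(k@np.c_[x,y]).round(4).tolist())
E
python3 - <<'E'
from h import *
import pickle; c=pickle.load(open('w4.pkl','rb'))
rackpose(c,(410,330),(740,155))
E
```

```text
len 0.0881 phi 60.4 cen [-0.0461 -0.024 ] post in rack 0.0019 0.0519
tool corners in rack [[-0.0308, -0.0488], [-0.022, -0.0466]]
```

```bash
python3 - <<'E'
from h import *
import pickle
for ph in (68,76,84,90,92):
    s=arm.move_linear(W(*tool(ph,-.026)),velocity=.045 if ph<90 else .02,f_stop=6); print(ph,s,F(),toF(arm.read_position()).round(4))
    if s: break
p=toF(arm.read_position())
c=imaging.read_camera('wrist'); save(c,'w5.png',s=1.4); pickle.dump(c,open('w5.pkl','wb'))
print(arm.read_time_s())
E
```

```text
68 False [-0.4, -0.2, 0.0] [-0.1143 -0.0161]
76 False [0.4, -0.1, -0.5] [-0.115  -0.0019]
84 False [0.2, 0.3, -0.0] [-0.1137  0.0121]
90 False [0.7, 1.3, 0.5] [-0.1116  0.0223]
92 False [-4.9, -0.6, 1.5] [-0.1117  0.0253]
18.0167
```

View pics/w5.png

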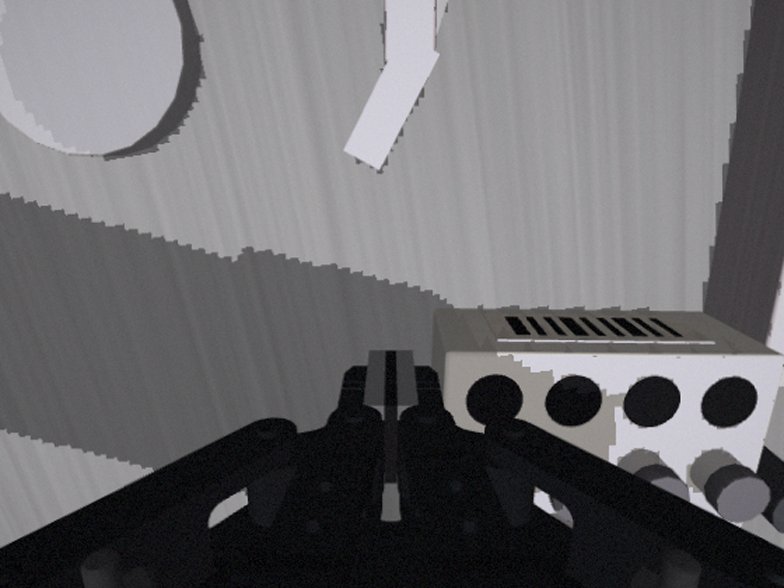

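The turn is complete. The label faces the reader, and its edge (445,352)-(782,353) is horizontal in the view. The flare starts at (345,155)-(380,168), clear of the rack. Next I'll go round behind the rack and push it in.

```bash
python3 - <<'E'
from h import *
import pickle; c=pickle.load(open('w5.pkl','rb'))
rackpose(c,(445,352),(782,353))
p=toF(arm.read_position())
arm.move_linear(W(p[0]-.012,p[1]),velocity=.1)
arm.move_linear(W(p[0]-.012,p[1],.10),velocity=.2)
arm.move_linear(W(-.054,-.095,.10),velocity=.2)
c=imaging.read_camera('wrist'); save(c,'w6.png',s=1.4); pickle.dump(c,open('w6.pkl','wb'))
r=net('wrist',c,'rack'); print([toF(b[0]) for b in r],arm.read_time_s())
E
```

```text
len 0.0886 phi 90.3 cen [-0.0538 -0.0009] post in rack -0.0012 0.0538
tool corners in rack [[-0.0365, -0.0506], [-0.0299, -0.0443]]
[array([-0.05255847, -0.00576949])] 19.7917
```

View pics/w6.png

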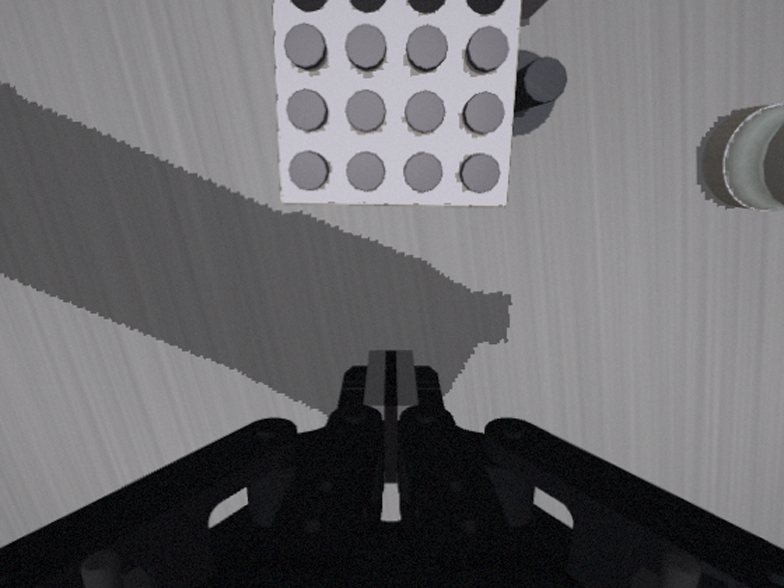

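The rack is square in the view, with its rear edge (281,203)-(507,205) and its right side against the post at (540,80). The jar is untouched. Now I'll slide it in.

```bash
python3 - <<'E'
from h import *
import pickle
X=-.053
def fy(n=4): return float(np.mean([np.array(arm.read_wrist_force())[:2]@EY for _ in range(n)]))
arm.move_linear(W(X,-.085),velocity=.15)
f0=fy(); print('free',f0,arm.read_time_s())
s=arm.move_linear(W(X,.010),velocity=.05,f_stop=9); print(s,F(),toF(arm.read_position()).round(4))
if not s:
    s=arm.move_linear(W(X,.070),velocity=.04,f_stop=13); f=fy()-f0; print(s,f,F(),toF(arm.read_position()).round(4))
    if not s:
        s=arm.move_linear(W(X,.098),velocity=.012,f_stop=16-abs(f)); print(s,fy()-f0,F(),toF(arm.read_position()).round(4))
c=imaging.read_camera('wrist'); save(c,'w7.png',s=1.4); pickle.dump(c,open('w7.pkl','wb'))
print(fy()-f0,arm.read_time_s())
E
```

```text
free -0.5335316424853767 20.4833
False [0.6, 0.1, -1.2] [-0.053  0.01 ]
False -1.8253849960228752 [1.1, -2.6, -0.8] [-0.0529  0.0702]
True 0.6232541306975014 [-0.2, 0.1, -0.1] [-0.0527  0.0886]
0.6692573749768372 26.0
```

View pics/w7.png

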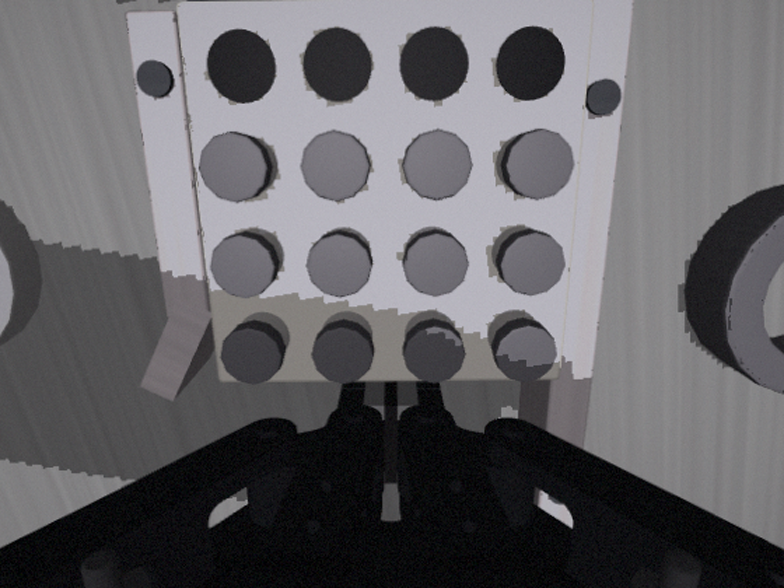

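The rack sits between the guides at its home position, about 1 mm off the fully-back figure, and the force tripped there. The force relaxed after the trip, though, so I'll press again in small steps and hold.

```bash
python3 - <<'E'
from h import *
X=-.053
def fy(n=4): return float(np.mean([-np.array(arm.read_wrist_force())[:2]@EY for _ in range(n)]))-.53
y=toF(arm.read_position())[1]; print(y)
for i in range(25):
    y+=.0003
    s=arm.move_linear(W(X,y),velocity=.004,f_stop=9); f=fy(); print(round(y,4),toF(arm.read_position())[1].round(4),s,round(f,1))
    if f>13.5 or s: break
for _ in range(5): arm.wait(.2); print('hold',round(fy(),1),toF(arm.read_position())[1].round(4))
print(arm.read_time_s())
E
```

```text
0.0885729054938394
0.0889 0.0886 False 0.4
0.0892 0.0887 False 1.5
0.0895 0.0888 False 3.8
0.0898 0.0888 False 4.7
0.0901 0.0888 False 6.2
0.0904 0.0888 False 4.6
0.0907 0.0887 False 6.5
0.091 0.0888 False 6.6
0.0913 0.0888 False 6.5
0.0916 0.0888 False 8.0
0.0919 0.0888 False 9.3
0.0922 0.0888 False 9.8
0.0925 0.0888 False 9.9
0.0928 0.0888 False 10.9
0.0931 0.0888 False 11.0
0.0934 0.0888 False 10.6
0.0937 0.0888 False 12.1
0.094 0.0888 False 13.0
0.0943 0.0888 False 13.2
0.0946 0.0888 False 14.1
hold 14.0 0.0888
hold 14.4 0.0888
hold 13.3 0.0888
hold 12.8 0.0888
hold 13.0 0.0888
32.5833
```

```bash
python3 - <<'E'
from h import *
import pickle
X=-.053
def fy(n=4): return float(np.mean([-np.array(arm.read_wrist_force())[:2]@EY for _ in range(n)]))-.53
y=.0946
while y<.0966:
    y+=.0004; arm.move_linear(W(X,y),velocity=.004,f_stop=6); f=fy(); print(round(y,4),round(f,1))
    if f>16.5: break
arm.wait(.5); print('hold',fy(),toF(arm.read_position())[1])
arm.move_linear(W(X,.084),velocity=.02); arm.move_linear(W(X,.05),velocity=.1); arm.move_linear(W(X,.03,.17),velocity=.15)
print(F())
c=imaging.read_camera('wrist'); save(c,'w8.png',s=1.4); pickle.dump(c,open('w8.pkl','wb'))
print([toF(b[0]) for b in net('wrist',c,'rack')])
t=imaging.read_camera('top'); s=imaging.read_camera('scene')
cur={cam:{n:net(cam,k,n)[:1] for n in ('jar','dish','tape')} for cam,k in (('top',t),('scene',s))}; print(cur)
print(arm.read_time_s())
E
```

```text
0.095 15.1
0.0954 16.2
0.0958 16.1
0.0962 17.3
hold 17.80907712447409 0.088827652390599
[-1.0, 0.8, 0.0]
[array([-0.05180379,  0.13875211]), array([ 0.10450159, -0.0199747 ])]
{'top': {'jar': [([0.7146, -0.0659, 0.0512], 0.7)], 'dish': [], 'tape': []}, 'scene': {'jar': [([0.6333, 0.2067, 0.0969], 0.63)], 'dish': [([0.455, 0.1233, 0.014], 0.82)], 'tape': [([0.7118, 0.0784, 0.0175], 0.77)]}}
37.0
```

View pics/w8.png

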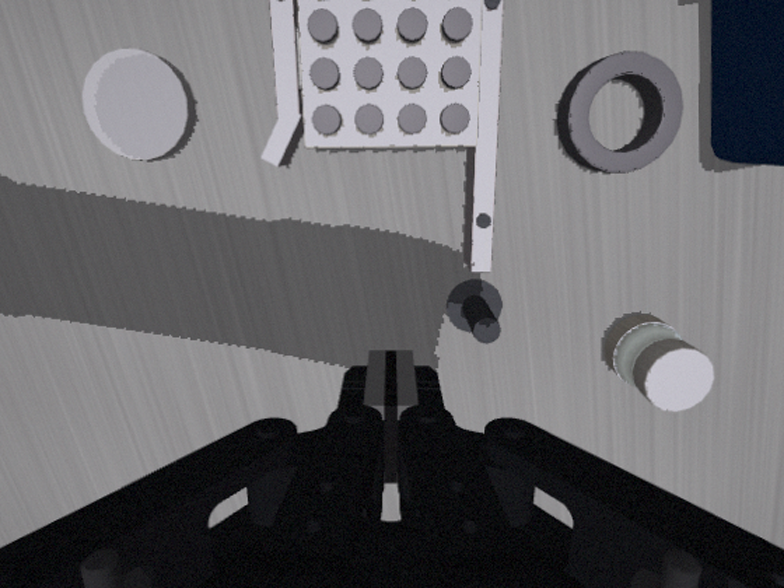

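The rack is seated between the guides, with its rear edge at (304,146)-(476,148). The dish, tape and jar are in place and the gripper is clear. I'll check the rear edge position, then hand in.

```bash
python3 - <<'E'
from h import *
import pickle; c=pickle.load(open('w8.pkl','rb'))
print([toF(px2w(c,np.array(p)/1.4,.038)).round(4).tolist() for p in ((304,147),(476,147))],'expect y',.0888+.0106)
arm.close_job()
E
```

```text
[[-0.0984, 0.0996], [-0.0088, 0.0992]] expect y 0.0994
the job is handed in; nothing more can be done
```

The rack is turned a quarter turn about the post, in the bay with its label facing the reader's window, and pressed home. I handed the job in at about 37 s of the 72 s allowed, with the gripper clear of everything.

- **Turn:** I pushed the rack to the post and turned it with one corner of the closed fingers. It slid more along the post than planned, so I shifted the push point once part-way. It finished at 90.3° against the post.
- **Pressing home:** It met a rigid stop. The fingers stayed at the same place while the push rose to about 14 N, which I held for 1 s, and then to about 17.5 N for 0.5 s. Every force I read was below 18 N.
- **Final position:** After I let go, the rack's rear edge was at 99.2 and 99.6 mm past the post (99.4 mm expected), so it is square and did not spring back. That puts its middle about 0.6 mm short of the fully-back seat, within the calibration error.
- **Other things:** The jar, dish and tape look unmoved. I did not re-measure the things farther off, but the arm went nowhere near them.
- **Checks that disagreed:** In the last check, the network missed the dish and tape in the top view and put the jar at the reader in the scene view. Its rack centre also read about 6 mm lower than my edge measurement. I went by the pictures and the edge measurement.

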